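# Turn the sample carousel to the reader and start the read

## Task

Gently push the carousel round by one of its blue spokes with a fingertip until the red-capped vial stands still right in front of the reader's window, centred on the orange mark. Then press the green button on the reader fully down and let it come back up. Do not grip anything, touch or lift the vials, disturb the other things on the bench, or press the button while the red-capped vial is out of place.

Things in the scene. Friction and masses are not known exactly. Their poses are not given: they have to be found in the camera images.
- station: Fixed reading station: white base disc (264 mm across, top 12 mm above the table) and a grey reader (62 mm radially, 85 mm wide, top 62 mm above the table) with a blue band. Origin on the table, on the carousel's vertical axis; its x points from there to the middle of the reader, whose face with a black window is 137 mm from the axis. Place and heading vary.
- carousel: Carousel that turns endlessly either way on the station; its stiff bearing (0.14 Nm) keeps it where left. Origin on its axis, 12 mm above the table. Four blue spokes along its own +-x, +-y: bars 10 mm thick, 28 to 52 mm above the table, bare from 24 mm (hub, top 52 mm up) to 84 mm from the axis. Round grey vial holders on their ends, centred 100 mm out, 31 mm wide, rim 46 mm up.
- read_point (a point): The place where a vial is read: 100 mm from the carousel axis straight towards the reader, 45 mm above the table, in line with the orange mark and the middle of the black window.
- start_button (a joint): Round green push button (26 mm diameter) on top of the reader; value is its travel in m, 0 = up, 0.006 = fully down. A spring brings it back; about 4 N presses it fully.
- start_button_top (a point): Centre of the green button's top face when up; it is pressed straight down.
- vial_red: Amber sample vial with a red cap, 19 mm diameter, 46 mm tall, 22 g, standing loosely (1 to 2 mm play) in any one of the four carousel holders; top about 64 mm above the table. Origin at the centre of its underside, z up.
- vial_yellow: Amber sample vial with a yellow cap, 19 mm diameter, 46 mm tall, 22 g, standing loosely (1 to 2 mm play) in any one of the four carousel holders; top about 64 mm above the table. Origin at the centre of its underside, z up.
- vial_white: Amber sample vial with a white cap, 19 mm diameter, 46 mm tall, 22 g, standing loosely (1 to 2 mm play) in any one of the four carousel holders; top about 64 mm above the table. Origin at the centre of its underside, z up.
- vial_black: Amber sample vial with a black cap, 19 mm diameter, 46 mm tall, 22 g, standing loosely (1 to 2 mm play) in any one of the four carousel holders; top about 64 mm above the table. Origin at the centre of its underside, z up.
- buffer_bottle: White buffer bottle with a blue cap, 68 mm diameter, 150 mm tall; a loose bystander standing clear of the station. Origin at the centre of its underside.
- beaker: Clear plastic beaker, 68 mm diameter, 75 mm tall; a loose bystander standing clear of the station. Origin at the centre of its underside.
- cap_jar: Amber jar with black lid, 60 mm diameter, 70 mm tall; a loose bystander standing clear of the station. Origin at the centre of its underside.
- pipette_tip_box: Closed pipette tip box, grey with a blue lid, 90 x 120 x 55 mm; a loose bystander standing clear of the station. Origin at the centre of its underside.
- marker: Black marker pen lying down, 14 mm thick, 125 mm long; a loose bystander standing clear of the station. Origin at the centre of its underside.

How it is judged (in metres and radians):
On the way, in this order (a step that is already met when the one before it is completed fails the run):
1. the red-capped vial stands still at the reading place (horizontal distance between vial_red and read_point below 0.009 m and angular speed of carousel below 0.05 rad/s), for 0.3 s.
2. the green button is pressed (value of joint start_button above 0.0045 m and horizontal distance between vial_red and read_point below 0.009 m), for 0.02 s.
At the end, for the whole second after the job is handed in: The red-capped vial's axis is within 9 mm of the reading place, the carousel is at rest (below 0.05 rad/s), the button is up again (under 1.5 mm), and all four vials stand upright (within 0.25 rad) in their holders (all of step 1 and value of joint start_button below 0.0015 m and horizontal distance between each of vial_red, vial_yellow, vial_white, vial_black and carousel below 0.106 m and angle between each of vial_red, vial_yellow, vial_white, vial_black's own z axis and vertical below 0.25 rad); the robot touches nothing.
It fails at once if a vial is touched with the fingers or arm (over 0.5 N) (contact force between any of the fingers, the arm and vial_red above 0.5 N or contact force between any of the fingers, the arm and vial_yellow above 0.5 N or contact force between any of the fingers, the arm and vial_white above 0.5 N or contact force between any of the fingers, the arm and vial_black above 0.5 N).
It fails at once if a vial is lifted (10 mm or more) out of its holder (height (world z) of any of vial_red, vial_yellow, vial_white, vial_black above 0.028 m).
It fails at once if the carousel is gripped or pushed hard (over 25 N) (contact force between the fingers and carousel above 25 N).
It fails at once if the button is pressed (over 3 mm) while the red-capped vial is more than 12 mm from the reading place (value of joint start_button above 0.003 m and horizontal distance between vial_red and read_point above 0.012 m).
It fails at once if a bystander is moved more than 20 mm or lifted (distance of any of buffer_bottle, beaker, cap_jar, pipette_tip_box, marker from where it was at the start of the episode above 0.02 m).
It also fails if it takes over 58 s, if anything falls off the work surface, if the arm or the gripper's body presses on something with over 40 N, if the wrist force passes 120 N, or if a joint passes its speed limit or range.

## Robot

A 6-joint arm with a two-finger parallel gripper is mounted at the origin on the work surface. World frame = base frame: x ahead of the robot, y to its left, z up, the work surface at z = 0. Lengths are in mm, angles in degrees, forces in N, time in s.
With the tool pointing down it reaches from about 350 to 875 mm from the base axis. Payload 4.2 kg.
Tool frame: the origin (TCP) lies at the very end of the fingers, on their centre line; the grasp point (between the pads) lies 19 mm behind it; z points along the fingers, y is the line along which they close (so a half turn about z gives the same grasp; the last joint's range is limited). The gripper opens to 87 mm and grips with 3 to 60 N. Pads are 19 mm wide; open, the fingers measure 117 mm over their backs; the gripper's body (75 mm by 190 mm) begins 51 mm behind the grasp point.
Start: joints at [89.358, 22.042, 0.453, 0, -68.411, -14.817], TCP at [166.555, 602.378, 222.55] pointing down, gripper open.
Joint ranges: [-179.83, 179.83], [-69.29, 118.12], [-61.27, 80.66], [-181.25, 117.63], [-171.15, -9.14], [-177.46, 177.46]. Speed limits (degrees/s): [159.86, 159.86, 180, 180, 180, 180].

## Interface

Orientations are given as a 3x3 rotation matrix whose columns are the frame's x, y, z axes.
In Python, from workcell import * gives the robot as it stands. The module is installed in compiled form; this text tells all that it offers.
- The arm moves only by the tool jog_arm, never from a script. Its argument "targets" is a list of rows, each an object with "slide": the shift along the tool's x, y, z in mm, a list of three; "dr": the turn, a rotation vector about the tool's x, y, z in degrees, a list of three; "grip": the closure, from 0 (fully open) to 1 (shut). In form: [{"slide": [tx, ty, tz], "dr": [rx, ry, rz], "grip": grip}, ...]. A call has 1 to 20 rows; each row is the pose to reach, as a shift and turn from the pose commanded when the call began, along the tool's axes at that moment; what a row does not reach only later rows make up. A row lasts 1/8 s, in which the tool goes at most 62.5 mm and 10.7 degrees, less where a joint would pass 70% of its speed; a pose out of reach is approached as far as the arm can. A call with a gripper value outside its range is refused whole. The fingers move at their own pace and stop on an object; "grip_force" is the grip in N (left out, the last holds). Time passes only in rows, so rows that repeat a pose let the fingers close. It gives the time, the measured TCP pose, the force, the opening and the grip force at its end, in the units of the state.
- observe(): the state, without advancing time (a new reading comes with each control period).
- grab_frame(name): name is "scene" or "top" or "wrist"; returns a dict with "color" (400x640x3 uint8, red, green, blue), "camera_matrix" (3x3 intrinsics, pixels), "extrinsics" (4x4, takes a point from camera to world coordinates). Camera axes: x right, y down, z forward; pixel columns grow to the right and rows downward; lengths in mm; the calibration is good to about 2 mm. A picture is of the moment at which its call begins. There is no depth.
- finish_job(): hands the job in; it is judged then, once.
The state is a dict: "t": time; "qpos": joint angles; "dq": joint speeds; "effort": joint torques, N m; "tcp_pos": TCP position; "ee_rot": TCP orientation; "force": force on the tool from outside, world axes, zero at the start; "moment": the same for the moment, N m; "finger_gap": opening from 0.0 (shut) to 1.0 (fully open); "gripper_force": force on a finger pad.
Only numpy, scipy, OpenCV 4.12 (cv2) and the standard library are available. Lean on these libraries where they do the work, as an engineer would, in place of code of your own. Each camera call takes 0.05 s, during which the arm holds its last target. There are 200 camera calls.

## Working session

There is one attempt and no reset: what is moved stays moved. The work goes in short steps, Python scripts to look and compute and a tool call to move; the robot and the scene stay as the last step left them, time stands still between calls to the robot, and variables do not carry over. Pictures are saved under pics/ and viewed, at most 10 in all, crops included, and the job is handed in when it is done.

Besides the shell and the picture viewer there is one more tool, called after ">>>" by a JSON object that holds its "op" and its "data". jog_arm: Moves the arm, as the interface text tells. Its arguments: {"type":"object","properties":{"targets":{"type":"array","items":{"type":"object","properties":{"slide":{"type":"array","items":{"type":"number"}},"dr":{"type":"array","items":{"type":"number"}},"grip":{"type":"number"}}}},"grip_force":{"type":"number"}},"required":["targets"]}

```bash
mkdir -p pics; python3 - <<'E'
from workcell import *
import cv2,numpy as np
s=observe();print(s['t'],s['tcp_pos'],s['ee_rot'],s['finger_gap'])
for n in("top","scene"):
    f=grab_frame(n);cv2.imwrite(f"pics/{n}0.png",f["color"][:,:,::-1]);np.savez(f"pics/{n}0.npz",**f)
    print(f["camera_matrix"],f["extrinsics"])
E
```

```text
0.0 [166.39951598 601.80560584 221.45652491] [[ 9.63776819e-01 -2.66709542e-01 -5.12735282e-04]
 [-2.66710024e-01 -9.63774469e-01 -2.12956014e-03]
 [ 7.38128349e-05  2.18917234e-03 -9.99997601e-01]] 1.003345863813723
[[401.20403015   0.         313.40747984]
 [  0.         401.20403015 201.07289636]
 [  0.           0.           1.        ]] [[-7.10391275e-03 -9.97211975e-01  7.42819749e-02  3.99472924e+02]
 [-9.99913816e-01  6.26369673e-03 -1.15380228e-02 -1.74676374e+01]
 [ 1.10405748e-02 -7.43575382e-02 -9.97170528e-01  1.32668773e+03]
 [ 0.00000000e+00  0.00000000e+00  0.00000000e+00  1.00000000e+00]]
[[401.19208864   0.         325.97921738]
 [  0.         401.19208864 197.62080294]
 [  0.           0.           1.        ]] [[-8.65034308e-01  3.47196133e-01 -3.62174670e-01  8.90736214e+02]
 [ 5.01620743e-01  5.84691422e-01 -6.37583384e-01  6.20417610e+02]
 [-9.60606272e-03 -7.33205829e-01 -6.79938921e-01  7.82705382e+02]
 [ 0.00000000e+00  0.00000000e+00  0.00000000e+00  1.00000000e+00]]
```

View pics/top0.png

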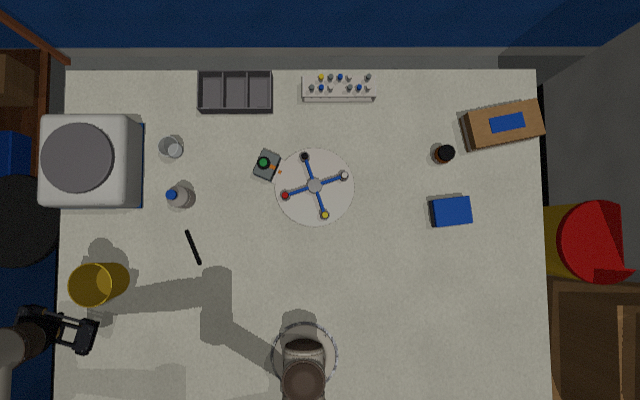

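View pics/scene0.png

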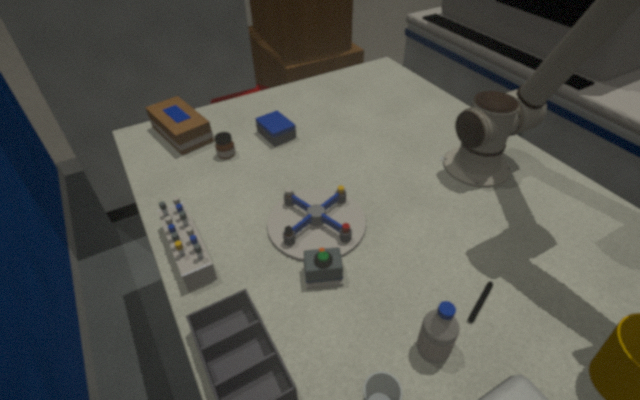

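The top view shows the hub at (314,185), the red cap at (285,195), the green button at (263,162), and the black, white and yellow caps at (305,156), (344,175) and (325,214). The scene view agrees, with red at (346,227) and the button at (322,258). Next I'll measure these precisely.

```bash
cat > h.py <<'E'
import cv2,numpy as np
def ray(f,uv,z):
    K,T=f["camera_matrix"],f["extrinsics"]
    d=T[:3,:3]@np.linalg.inv(K)@[uv[0],uv[1],1.];o=T[:3,3]
    return (o+d*(z-o[2])/d[2])[:2]
def blob(f,lo,hi,box,hi2=None):
    h=cv2.cvtColor(f["color"],cv2.COLOR_RGB2HSV);m=cv2.inRange(h,np.array(lo),np.array(hi))
    x0,y0,x1,y1=box;k=np.zeros_like(m);k[y0:y1,x0:x1]=m[y0:y1,x0:x1]
    n,_,st,c=cv2.connectedComponentsWithStats(k)
    i=1+np.argmax(st[1:,4]) if n>1 else None
    return (None,0) if i is None else (c[i],st[i,4])
def ang(v): return np.degrees(np.arctan2(v[1],v[0]))
E
python3 - <<'E'
from h import *
for n,box in(("top",(240,140,365,235)),("scene",(260,170,375,290))):
    f=np.load(f"pics/{n}0.npz");P={}
    for c,lo,hi,z in(("red",(0,140,60),(6,255,255),63),("red2",(172,140,60),(180,255,255),63),("green",(45,120,40),(85,255,255),70),("yellow",(20,140,80),(34,255,255),63),("orange",(7,140,80),(18,255,255),62),("blue",(100,120,40),(125,255,255),52)):
        p,a=blob(f,lo,hi,box)
        if p is not None: P[c]=ray(f,p,z);print(n,c,p.round(1),a,P[c].round(1))
    h=cv2.cvtColor(f["color"],cv2.COLOR_RGB2HSV);x0,y0,x1,y1=box
    # white disc
    g=cv2.inRange(h[y0:y1,x0:x1],np.array((100,120,40)),np.array((125,255,255)));ys,xs=np.nonzero(g)
    print("blue all mean",ray(f,(xs.mean()+x0,ys.mean()+y0),52).round(1),len(xs))
f=np.load("pics/top0.npz")["color"][130:240,230:370];cv2.imwrite("pics/c1.png",cv2.resize(f[:,:,::-1],None,fx=5,fy=5,interpolation=cv2.INTER_CUBIC))
E
```

```text
top red [284.6 194.9] 33 [513.6  58.8]
top red2 [285. 192.] 1 [522.9  57.5]
top green [262.6 161.9] 60 [618.3 127.8]
top yellow [324.5 214.5] 32 [451.  -66.8]
top orange [272.2 166.6] 20 [604.4  97.9]
top blue [330.7 179.6] 66 [563. -88.]
blue all mean [545.7 -37. ] 247
scene red [345.7 226. ] 22 [517.1  58.5]
scene green [323.  255.5] 52 [613.5 115.1]
scene yellow [340.5 188. ] 20 [454.4 -67.5]
scene orange [321.5 249.2] 10 [604.1  91.6]
scene blue [301.9 221.6] 46 [598.2 -19. ]
blue all mean [553.7 -28.4] 145
```

View pics/c1.png

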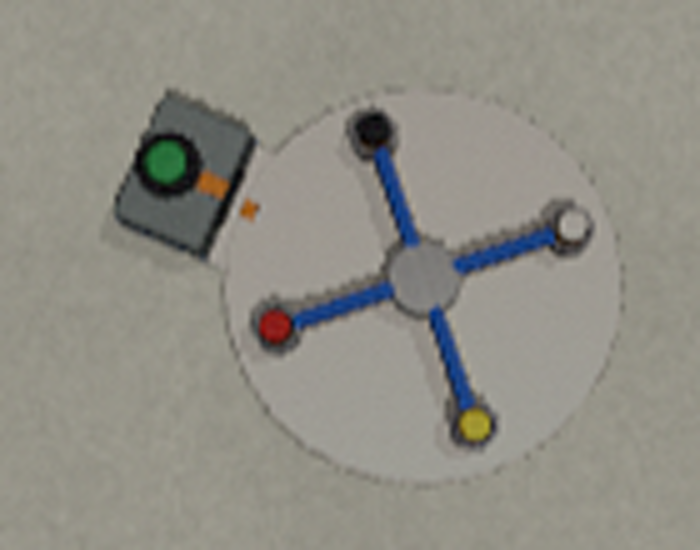

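The crop confirms the layout. The hub is at full-image (314.1,184.7), black at (304,155.5), white at (344,174.2), and the orange disc mark at (279.5,171.3).

```bash
python3 - <<'E'
from h import *
t=np.load("pics/top0.npz");s=np.load("pics/scene0.npz")
def tri(a,b):
    A=[];B=[]
    for f,uv in((t,a),(s,b)):
        d=f["extrinsics"][:3,:3]@np.linalg.inv(f["camera_matrix"])@[*uv,1.];d/=np.linalg.norm(d);M=np.eye(3)-np.outer(d,d);A.append(M);B.append(M@f["extrinsics"][:3,3])
    return np.linalg.lstsq(np.vstack(A),np.hstack(B),rcond=None)[0]
print("tri button",tri((262.6,161.9),(323,255.5)).round(1),"red",tri((284.6,194.9),(345.7,226)).round(1),"yel",tri((324.5,214.5),(340.5,188)).round(1))
R,Y,W,B=[ray(t,p,64) for p in((284.6,194.9),(324.5,214.5),(344,174.2),(304.1,155.5))]
H=ray(t,(314.1,184.7),52);C=(R+Y+W+B)/4
print("hub",H,"mean",C,(R+W)/2,(Y+B)/2)
for v in(R,Y,W,B): print(np.linalg.norm(v-C).round(1),ang(v-C).round(1))
G=ray(t,(262.6,161.9),68)
for p in(G,ray(t,(279.5,171.3),12),ray(t,(272.2,166.6),62)):print(p.round(1),np.linalg.norm(p-C).round(1),ang(p-C).round(1))
E
```

```text
tri button [617.3 125.3  82.9] red [515.1  58.1  61.2] yel [452.3 -67.7  61.7]
hub [546.88505676 -34.80288468] mean [545.5449378  -35.31842852] [546.06046649 -35.53581086] [545.0294091  -35.10104619]
99.3 108.7
99.7 -161.6
100.1 -70.8
98.9 18.8
[618.6 127.9] 178.8 65.9
[596.7  78.6] 124.8 65.8
[604.4  98.1] 145.8 66.2
```

```bash
cat >> h.py <<'E'
def slide(state,p,yaw):
    "world target p, tool-x yaw -> slide, dr (tool pointing down)"
    R=state["ee_rot"];y0=ang(R[:,0])
    return (R.T@(np.array(p)-state["tcp_pos"])).round(1),[0,0,round(float(y0-yaw),1)]
C=np.array([545.8,-35.2])
def at(th,d,r=55,z=32):
    t=np.radians(th);return [*(C+r*np.array([np.cos(t),np.sin(t)])+d*np.array([-np.sin(t),np.cos(t)])),z]
E
python3 - <<'E'
from workcell import *
from h import *
s=observe();print(at(-161.6,45),slide(s,at(-161.6,45,z=222),18.4))
E
```

```text
[np.float64(507.8160260221723), np.float64(-95.26011755609298), 32] (array([515. , 580.9,   0.8]), [0, 0, -33.9])
```

>>> {"op": "jog_arm", "data": {"targets": [{"slide": [33,37,0],"dr": [0,0,-2],"grip": 1},{"slide": [66,75,0],"dr": [0,0,-4],"grip": 1},{"slide": [100,113,0],"dr": [0,0,-6],"grip": 1},{"slide": [134,151,0],"dr": [0,0,-9],"grip": 1},{"slide": [168,189,0],"dr": [0,0,-11],"grip": 1},{"slide": [202,227,0],"dr": [0,0,-13],"grip": 1},{"slide": [236,265,0],"dr": [0,0,-15],"grip": 1},{"slide": [270,304,0],"dr": [0,0,-17],"grip": 1},{"slide": [304,343,0],"dr": [0,0,-20],"grip": 1},{"slide": [338,381,0],"dr": [0,0,-22],"grip": 1},{"slide": [372,420,0],"dr": [0,0,-24],"grip": 1},{"slide": [406,458,0],"dr": [0,0,-27],"grip": 1},{"slide": [440,496,0],"dr": [0,0,-29],"grip": 1},{"slide": [475,536,0],"dr": [0,0,-31],"grip": 1},{"slide": [500,564,0],"dr": [0,0,-33],"grip": 1},{"slide": [515,581,0],"dr": [0,0,-34],"grip": 1},{"slide": [515,581,0],"dr": [0,0,-34],"grip": 1},{"slide": [515,581,0],"dr": [0,0,-34],"grip": 1}]}}

```text
t: 2.35
tcp_pos: [507.5, -94.5, 222.2]
ee_rot: [[0.948, 0.318, -0.001], [0.318, -0.948, 0.0], [-0.001, -0.001, -1.0]]
force: [0.7, -0.1, 0.4]
finger_gap: 0.004
gripper_force: 0.0
```

```bash
python3 - <<'E'
from workcell import *
from h import *
s=observe();print(s['t'],s['tcp_pos'],ang(s['ee_rot'][:,0]),s['ee_rot'][2],s['finger_gap'],s['force'])
print(slide(s,at(-161.6,45,z=33),18.4))
f=grab_frame("wrist");cv2.imwrite("pics/w1.png",f["color"][:,:,::-1])
E
```

```text
2.35 [507.53433793 -94.50919891 222.20118838] 18.532735507344885 [-8.19933282e-04 -5.02488240e-04 -9.99999538e-01] 0.004452220834867816 [ 0.69474578 -0.05320217  0.42316919]
(array([  0.2,   0.9, 189.2]), [0, 0, 0.1])
```

View pics/w1.png

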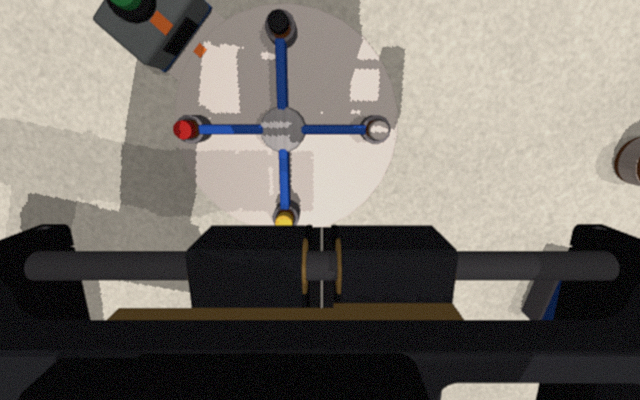

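The wrist view shows red at (186,129), yellow at (284,217) and white at (375,128). The closed fingers are at x≈322, between the yellow and white spokes as planned. I'll lower them there.

>>> {"op": "jog_arm", "data": {"targets": [{"slide": [0,1,40],"dr": [0,0,0],"grip": 1},{"slide": [0,1,80],"dr": [0,0,0],"grip": 1},{"slide": [0,1,120],"dr": [0,0,0],"grip": 1},{"slide": [0,1,150],"dr": [0,0,0],"grip": 1},{"slide": [0,1,170],"dr": [0,0,0],"grip": 1},{"slide": [0,1,182],"dr": [0,0,0],"grip": 1},{"slide": [0,1,189],"dr": [0,0,0],"grip": 1},{"slide": [0,1,189],"dr": [0,0,0],"grip": 1}]}}

```text
t: 3.4
tcp_pos: [508.5, -95.6, 33.7]
ee_rot: [[0.948, 0.318, 0.0], [0.318, -0.948, -0.0], [0.0, 0.0, -1.0]]
force: [0.8, -0.6, -0.5]
finger_gap: 0.006
gripper_force: 0.0
```

```bash
python3 - <<'E'
from workcell import *
from h import *
s=observe();print(s['t'],s['tcp_pos'],s['force'])
for th,d in [(-161.6,25),(-161.6,20),(-166,20),(-171,20),(-176,20),(-181,20),(-186,20),(-191,20),(-196,20)]:print(th,d,*slide(s,at(th,d),th+180))
E
```

```text
3.4 [508.50090035 -95.59612823  33.72486005] [ 0.77243287 -0.62999098 -0.46866261]
-161.6 25 [ -0.5 -20.5   1.7] [0, 0, 0.2]
-161.6 20 [ -0.5 -25.5   1.7] [0, 0, 0.2]
-166 20 [ -1.8 -29.8   1.7] [0, 0, 4.6]
-171 20 [ -3.  -34.8   1.7] [0, 0, 9.6]
-176 20 [ -3.7 -39.9   1.7] [0, 0, 14.6]
-181 20 [ -3.9 -45.    1.7] [0, 0, 19.6]
-186 20 [ -3.7 -50.1   1.7] [0, 0, 24.6]
-191 20 [ -3.1 -55.1   1.7] [0, 0, 29.6]
-196 20 [ -2.1 -60.1   1.7] [0, 0, 34.6]
```

>>> {"op": "jog_arm", "data": {"targets": [{"slide": [0,-10,1],"dr": [0,0,0],"grip": 1},{"slide": [0,-18,1],"dr": [0,0,0],"grip": 1},{"slide": [0,-22,1],"dr": [0,0,0],"grip": 1},{"slide": [0,-25,1],"dr": [0,0,0],"grip": 1},{"slide": [-1,-27.5,1],"dr": [0,0,2],"grip": 1},{"slide": [-2,-30,1],"dr": [0,0,5],"grip": 1},{"slide": [-2,-32.5,1],"dr": [0,0,7],"grip": 1},{"slide": [-3,-35,1],"dr": [0,0,10],"grip": 1},{"slide": [-3,-37.5,1],"dr": [0,0,12],"grip": 1},{"slide": [-4,-40,1],"dr": [0,0,15],"grip": 1},{"slide": [-4,-42.5,1],"dr": [0,0,17],"grip": 1},{"slide": [-4,-45,1],"dr": [0,0,20],"grip": 1},{"slide": [-4,-47.5,1],"dr": [0,0,22],"grip": 1},{"slide": [-4,-50,1],"dr": [0,0,25],"grip": 1},{"slide": [-4,-50,1],"dr": [0,0,25],"grip": 1},{"slide": [-4,-50,1],"dr": [0,0,25],"grip": 1}]}}

```text
t: 5.4
tcp_pos: [488.5, -49.7, 32.5]
ee_rot: [[0.994, -0.112, -0.0], [-0.112, -0.994, 0.0], [-0.0, -0.0, -1.0]]
force: [-0.8, -0.9, -0.9]
finger_gap: 0.002
gripper_force: 0.0
```

```bash
cat > look.py <<'E'
from workcell import *
from h import *
import sys
s=observe();print(s['t'],s['tcp_pos'].round(1),ang(s['ee_rot'][:,0]).round(1),s['force'].round(1))
for n,box in(("top",(240,140,365,235)),("scene",(260,170,375,290))):
    f=grab_frame(n);cv2.imwrite(f"pics/{n}{sys.argv[1]}.png",f["color"][:,:,::-1])
    p,a=blob(f,(0,140,60),(6,255,255),box)
    if p is None: print(n,"no red");continue
    v=ray(f,p,63);print(n,p.round(1),a,v.round(1),np.linalg.norm(v-C).round(1),ang(v-C).round(1))
E
python3 look.py 2
```

```text
5.4 [488.5 -49.7  32.5] -6.4 [-0.8 -0.9 -0.9]
top [282.8 183.5] 26 [549.9  64.3] 99.6 87.6
scene [334.  232.9] 20 [553.5  63.5] 99.0 85.6
```

```bash
python3 - <<'E'
from workcell import *
from h import *
s=observe();d=s['tcp_pos'][:2]-C;r=np.hypot(*d);b=ang(d);print(r,b)
for k in range(0,23,3):
    t=np.radians(b-k);print(k,*slide(s,[*(C+r*np.array([np.cos(t),np.sin(t)])),33],ang(s['ee_rot'][:,0])-k))
E
```

```text
59.02294064344356 -165.7850757351908
0 [-0.   0.  -0.5] [0, 0, 0.0]
3 [-1.  -2.9 -0.5] [0, 0, 3.0]
6 [-1.9 -5.9 -0.5] [0, 0, 6.0]
9 [-2.6 -8.9 -0.5] [0, 0, 9.0]
12 [ -3.1 -11.9  -0.5] [0, 0, 12.0]
15 [ -3.5 -15.   -0.5] [0, 0, 15.0]
18 [ -3.7 -18.1  -0.5] [0, 0, 18.0]
21 [ -3.8 -21.2  -0.5] [0, 0, 21.0]
```

>>> {"op": "jog_arm", "data": {"targets": [{"slide": [-1,-3,0],"dr": [0,0,3],"grip": 1},{"slide": [-2,-6,0],"dr": [0,0,6],"grip": 1},{"slide": [-2.5,-9,0],"dr": [0,0,9],"grip": 1},{"slide": [-3,-12,0],"dr": [0,0,12],"grip": 1},{"slide": [-3.5,-15,0],"dr": [0,0,15],"grip": 1},{"slide": [-3.5,-18,0],"dr": [0,0,18],"grip": 1},{"slide": [-3.5,-20,0],"dr": [0,0,20],"grip": 1},{"slide": [-3.5,-20,0],"dr": [0,0,20],"grip": 1},{"slide": [-3.5,-20,0],"dr": [0,0,20],"grip": 1}]}}

```text
t: 6.62
tcp_pos: [487.5, -29.5, 32.6]
ee_rot: [[0.896, -0.445, 0.0], [-0.445, -0.896, -0.0], [0.0, -0.0, -1.0]]
force: [0.5, -1.0, -0.1]
finger_gap: 0.006
gripper_force: 0.5
```

```bash
python3 look.py 3
```

```text
6.625 [487.5 -29.5  32.6] -26.4 [ 0.5 -1.  -0.1]
top [285.  173.2] 25 [582.7  57.5] 99.8 68.3
scene [320.8 236.6] 20 [586.5  57.6] 101.3 66.3
```

>>> {"op": "jog_arm", "data": {"targets": [{"slide": [0,-1,0],"dr": [0,0,1],"grip": 1},{"slide": [0,-2,0],"dr": [0,0,2],"grip": 1},{"slide": [0,-2,0],"dr": [0,0,2],"grip": 1},{"slide": [0,-2,0],"dr": [0,0,2],"grip": 1}]}}

```text
t: 7.22
tcp_pos: [487.8, -27.7, 32.4]
ee_rot: [[0.879, -0.477, -0.001], [-0.477, -0.879, -0.0], [-0.001, 0.001, -1.0]]
force: [-1.7, -1.5, 0.4]
finger_gap: 0.008
gripper_force: 1.0
```

```bash
python3 look.py 4; python3 - <<'E'
import cv2
a=cv2.imread("pics/top4.png")[130:240,230:370]
cv2.imwrite("pics/c4.png",cv2.resize(a,None,fx=5,fy=5,interpolation=cv2.INTER_CUBIC))
E
```

```text
7.225 [487.8 -27.7  32.4] -28.5 [-1.7 -1.5  0.4]
top [285.4 172.4] 27 [585.4  56.2] 99.6 66.6
scene [319.5 236.6] 17 [589.5  56.2] 101.3 64.4
```

View pics/c4.png

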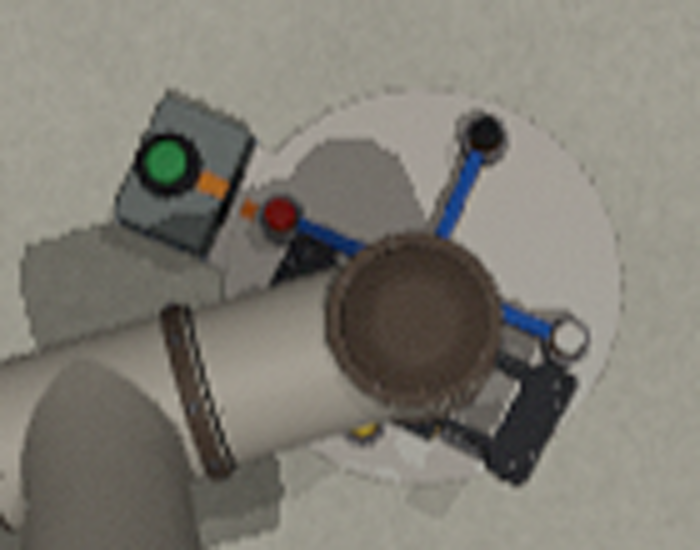

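Red at crop (281,213) now sits in line with the orange marks and the button, about 1–2 mm off. I'll back the finger off, rise, and move over the button.

>>> {"op": "jog_arm", "data": {"targets": [{"slide": [0,4,0],"dr": [0,0,0],"grip": 1},{"slide": [0,10,0],"dr": [0,0,0],"grip": 1},{"slide": [0,18,0],"dr": [0,0,0],"grip": 1},{"slide": [0,18,-20],"dr": [0,0,0],"grip": 1},{"slide": [0,18,-60],"dr": [0,0,0],"grip": 1},{"slide": [0,18,-110],"dr": [0,0,0],"grip": 1},{"slide": [0,18,-140],"dr": [0,0,0],"grip": 1},{"slide": [0,18,-140],"dr": [0,0,0],"grip": 1}]}}

```text
t: 8.32
tcp_pos: [481.3, -43.5, 175.2]
ee_rot: [[0.879, -0.477, 0.007], [-0.477, -0.879, 0.001], [0.005, -0.004, -1.0]]
force: [0.2, 0.3, -0.1]
finger_gap: 0.005
gripper_force: 0.0
```

```bash
python3 look.py 5; python3 - <<'E'
from workcell import *
from h import *
s=observe();print(slide(s,[618,127.3,120],ang(s['ee_rot'][:,0])))
E
```

```text
8.325 [481.3 -43.5 175.2] -28.5 [ 0.2  0.3 -0.1]
top [285.6 172.6] 28 [584.7  55.5] 98.7 66.8
scene [319.4 236.1] 12 [588.7  54.6] 99.5 64.4
(array([  40.5, -216.5,   52.1]), [0, 0, 0.0])
```

>>> {"op": "jog_arm", "data": {"targets": [{"slide": [10,-50,0],"dr": [0,0,0],"grip": 1},{"slide": [19,-100,0],"dr": [0,0,0],"grip": 1},{"slide": [28,-150,0],"dr": [0,0,0],"grip": 1},{"slide": [37,-195,0],"dr": [0,0,0],"grip": 1},{"slide": [40,-216,0],"dr": [0,0,0],"grip": 1},{"slide": [40,-216,30],"dr": [0,0,0],"grip": 1},{"slide": [40,-216,60],"dr": [0,0,0],"grip": 1},{"slide": [40,-216,75],"dr": [0,0,0],"grip": 1},{"slide": [40,-216,75],"dr": [0,0,0],"grip": 1},{"slide": [40,-216,75],"dr": [0,0,0],"grip": 1}]}}

```text
t: 9.68
tcp_pos: [618.6, 127.5, 98.4]
ee_rot: [[0.879, -0.476, 0.002], [-0.476, -0.879, 0.0], [0.001, -0.001, -1.0]]
force: [-0.3, -0.0, 1.1]
finger_gap: 0.007
gripper_force: 0.0
```

```bash
python3 - <<'E'
from workcell import *
from h import *
s=observe();print(s['tcp_pos'],s['force'],slide(s,[618,127.3,80],ang(s['ee_rot'][:,0])))
a=grab_frame("scene")["color"][170:290,250:410,::-1]
cv2.imwrite("pics/s6.png",cv2.resize(a,None,fx=4,fy=4,interpolation=cv2.INTER_CUBIC))
E
```

```text
[618.63224126 127.48737906  98.44698206] [-0.31313972 -0.0223191   1.11303575] (array([-0.5,  0.5, 18.4]), [0, 0, 0.0])
```

View pics/s6.png

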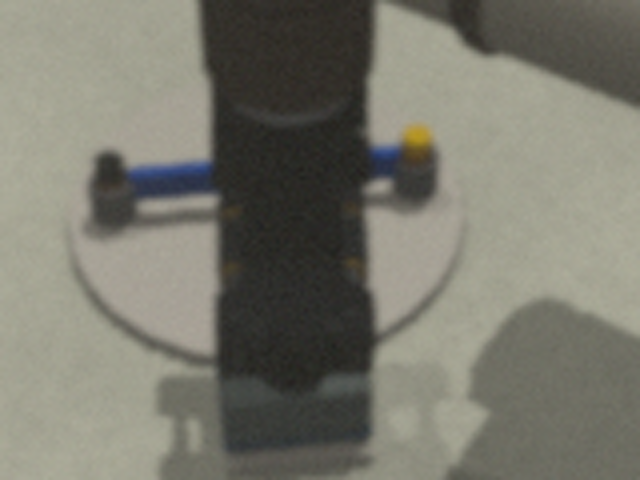

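The tip hangs over the reader at crop (290,390). I'll descend slowly.

>>> {"op": "jog_arm", "data": {"targets": [{"slide": [0,0,10],"dr": [0,0,0],"grip": 1},{"slide": [0,0,17],"dr": [0,0,0],"grip": 1},{"slide": [0,0,21],"dr": [0,0,0],"grip": 1},{"slide": [0,0,24],"dr": [0,0,0],"grip": 1},{"slide": [0,0,26],"dr": [0,0,0],"grip": 1},{"slide": [0,0,26],"dr": [0,0,0],"grip": 1},{"slide": [0,0,26],"dr": [0,0,0],"grip": 1}]}}

```text
t: 10.6
tcp_pos: [618.2, 127.5, 77.9]
ee_rot: [[0.88, -0.474, 0.003], [-0.474, -0.88, -0.001], [0.003, -0.001, -1.0]]
force: [-11.4, 0.8, 27.6]
finger_gap: 0.006
gripper_force: 13.8
```

>>> {"op": "jog_arm", "data": {"targets": [{"slide": [0,0,-5],"dr": [0,0,0],"grip": 1},{"slide": [0,0,-5],"dr": [0,0,0],"grip": 1}]}}

```text
t: 10.85
tcp_pos: [618.2, 127.5, 78.3]
ee_rot: [[0.879, -0.476, 0.002], [-0.476, -0.879, 0.0], [0.001, -0.001, -1.0]]
force: [-3.3, 0.6, 11.2]
finger_gap: 0.009
gripper_force: 5.7
```

>>> {"op": "jog_arm", "data": {"targets": [{"slide": [0,0,-2],"dr": [0,0,0],"grip": 1},{"slide": [0,0,-2],"dr": [0,0,0],"grip": 1}]}}

```text
t: 11.1
tcp_pos: [618.2, 127.5, 78.7]
ee_rot: [[0.879, -0.476, 0.001], [-0.476, -0.879, 0.0], [0.001, -0.001, -1.0]]
force: [-0.8, 0.2, 4.0]
finger_gap: 0.003
gripper_force: 1.8
```

>>> {"op": "jog_arm", "data": {"targets": [{"slide": [0,0,-3],"dr": [0,0,0],"grip": 1},{"slide": [0,0,-3],"dr": [0,0,0],"grip": 1}]}}

```text
t: 11.35
tcp_pos: [618.1, 127.5, 81.5]
ee_rot: [[0.879, -0.477, 0.0], [-0.477, -0.879, 0.0], [0.0, -0.0, -1.0]]
force: [-0.2, 0.5, 2.4]
finger_gap: 0.005
gripper_force: 1.2
```

>>> {"op": "jog_arm", "data": {"targets": [{"slide": [0,0,-10],"dr": [0,0,0],"grip": 1},{"slide": [0,0,-40],"dr": [0,0,0],"grip": 1},{"slide": [0,0,-80],"dr": [0,0,0],"grip": 1},{"slide": [40,0,-120],"dr": [0,0,0],"grip": 1},{"slide": [60,-50,-120],"dr": [0,0,0],"grip": 1},{"slide": [60,-100,-120],"dr": [0,0,0],"grip": 1},{"slide": [60,-150,-120],"dr": [0,0,0],"grip": 1},{"slide": [60,-150,-120],"dr": [0,0,0],"grip": 1},{"slide": [60,-150,-120],"dr": [0,0,0],"grip": 1}]}}

```text
t: 12.48
tcp_pos: [741.5, 230.2, 200.7]
ee_rot: [[0.879, -0.476, -0.002], [-0.476, -0.879, -0.001], [-0.001, 0.002, -1.0]]
force: [-0.1, -0.1, -0.4]
finger_gap: 0.007
gripper_force: 0.0
```

```bash
python3 look.py 7; python3 - <<'E'
import cv2
a=cv2.imread("pics/scene7.png")[170:290,250:410]
cv2.imwrite("pics/c7.png",cv2.resize(a,None,fx=4,fy=4,interpolation=cv2.INTER_CUBIC))
E
```

```text
12.475 [741.5 230.2 200.7] -28.5 [-0.1 -0.1 -0.4]
top [285.6 172.5] 31 [585.2  55.6] 99.0 66.5
scene [319.6 237. ] 33 [589.7  57.2] 102.4 64.6
```

View pics/c7.png

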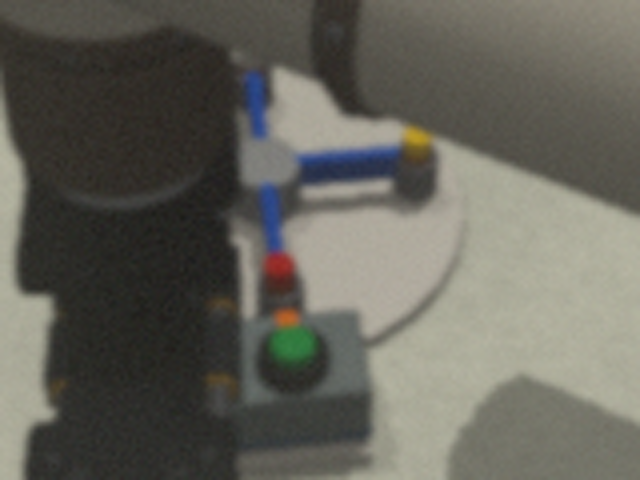

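The spring force fell from 4 N to 2.4 N over 3 mm of retreat, which shows the button was fully pressed. In the crop, green at (293,343) is back up and red at (279,268) is in line with the orange mark. The arm touches nothing.

```bash
python3 -c "
from workcell import *
print(finish_job())"
```

```text
the job is handed in; nothing more can be done
None
```

The red-capped vial stands at the reader, about 2 mm off the reading place by my camera measurements; the green button was pressed fully and came back up, and the job is handed in (no verdict was returned).

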